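Start three sample timers in order

ROBOT

A 6-joint arm with a two-finger parallel gripper is mounted at the origin on a cart in front of the work surface, level with it; the furniture and walls round the work are solid. World frame = base frame: x ahead of the robot, y to its left, z up, the work surface at z = 0. Lengths are in m, angles in rad, forces in N, time in s.
With the tool pointing down it reaches from about 0.35 to 0.85 m from the base axis. Payload 8.1 kg.
Tool frame: the origin (TCP) lies where the fingers leave the gripper's body, on its centre line; the fingertips stand 84 mm ahead of it and the grasp point (between the pads) lies 65 mm ahead of it; z points along the fingers, y is the line along which they close (so a half turn about z gives the same grasp; the last joint's range is limited). The gripper opens to 93 mm and grips with 3 to 60 N. Pads are 15 mm wide; open, the fingers measure 128 mm over their backs; the gripper's body (75 mm by 188 mm) begins 65 mm behind the grasp point.
Start: joints at [-1.355, 0.13, 1.488, -0, 1.523, -0.085], TCP at [0.178, -0.573, 0.303] pointing down, gripper open.
Joint ranges: [-2.96, 2.96], [-0.89, 2.26], [0.02, 2.5], [-1.34, 4.48], [0, 2.73], [-2.66, 2.66]. Speed limits (rad/s): [2.39, 2.39, 2.79, 3.14, 3.14, 3.14].

INTERFACE

Orientations are given as a rotation vector (axis times angle).
In Python, from plant import robot gives the robot as it stands.
- The arm moves only by the shell command python3 -m jog 'ROWS' [FORCE]. ROWS is text: rows parted by semicolons, each of 5 numbers parted by spaces: the opening, from 0 (shut) to 1 (fully open), then the shift along the tool's x, y, z in m, then the turn about the tool's z in degrees. A call has 1 to 10 rows; each row shifts and turns the commanded pose from where the row before left it, along the tool's axes as they then stand; what a row does not reach is not made up. A row lasts 1/12 s, in which the tool goes at most 41.7 mm and 7.16 degrees, less where a joint would pass 70% of its speed; a pose out of reach is approached as far as the arm can. A call with a gripper value outside its range is refused whole. The fingers move at their own pace and stop on an object; FORCE is the grip in N (left out, the last holds). Time passes only in rows, so rows that do not move let the fingers close. It gives the time, the measured TCP pose, the force, the opening and the grip force at its end, in the units of the state.
- robot.read_state(): the state, without advancing time (a new reading comes with each control period).
- robot.read_camera(name): name is "side" or "top"; returns a dict with "color" (384x512x3 uint8, red, green, blue), "intrinsics" (3x3 intrinsics, pixels), "k1" (the pictures are not rectified: a ray, as slopes to the right and down, at radius r is drawn at 1 + k1 r^2 times it, then the intrinsics apply), "pose" (4x4, takes a point from camera to world coordinates). Camera axes: x right, y down, z forward; pixel columns grow to the right and rows downward; lengths in m; the calibration is good to about 2 mm. A picture is of the moment at which its call begins. There is no depth.
- robot.close_job(): hands the job in; it is judged then, once.
The state is a dict: "t": time; "q": joint angles; "dq": joint speeds; "joint_torque": joint torques, N m; "tool_pos": TCP position; "orientation": TCP orientation; "force": force on the tool from outside, world axes, zero at the start; "wrist_torque": the same for the moment, N m; "opening": finger opening in m; "gripper_force": force on a finger pad.
Only numpy, scipy, OpenCV 4.12 (cv2) and the standard library are available. Lean on these libraries where they do the work, as an engineer would, in place of code of your own. Each camera call takes 0.05 s, during which the arm holds its last target. There are 200 camera calls.

TASK

Start the timers of the three samples one after another: with the fingertips lightly press down the yellow key, then the green one, then the red one, each so that it stays down. Only touch the keys: do not lift, shift or push hard on the timers, leave the spare timer with the white key off, and leave the sample cups where they stand.

Things in the scene. Friction and masses are not known exactly. Their poses are not given: they have to be found in the camera images.
- timer_yellow: the timer with the yellow key: a loose mid-grey rounded box, 90 (its x) x 66 (its y) x 30 mm high, 0.3 kg, standing on rubber feet; a blank display lies on top at its -x end (towards the robot), the round yellow key on top at its +x end. Origin: centre of its underside, z up
- key_yellow_top (a point): centre of the flat top face of the yellow key, a round upright plunger 40 mm in diameter that stands 20 mm above the timer's top (50 mm above the worktop) when up, 18 mm towards +x from the timer's centre; the point moves down with the key. The cap is sprung on its plunger: it gives 1 mm per 1.5 N (at most 8 mm) and comes back when let go
- key_yellow (a joint): how far the yellow key is pressed in, m, without the give of its cap: 0 up, 0.010 at the stop. About 3 N starts it, rising to about 5 N at the stop, so pressing the cap 12 mm below its starting height brings it to about 0.009; after that the cap stays about 10 mm proud of the timer. It does not spring back: it stays where it is pushed. It starts up; beyond 0.005 the timer runs, below 0.002 it is off
- timer_green: the timer with the green key: a loose mid-grey rounded box, 90 (its x) x 66 (its y) x 30 mm high, 0.3 kg, standing on rubber feet; a blank display lies on top at its -x end (towards the robot), the round green key on top at its +x end. Origin: centre of its underside, z up
- key_green_top (a point): centre of the flat top face of the green key, a round upright plunger 40 mm in diameter that stands 20 mm above the timer's top (50 mm above the worktop) when up, 18 mm towards +x from the timer's centre; the point moves down with the key. The cap is sprung on its plunger: it gives 1 mm per 1.5 N (at most 8 mm) and comes back when let go
- key_green (a joint): how far the green key is pressed in, m, without the give of its cap: 0 up, 0.010 at the stop. About 3 N starts it, rising to about 5 N at the stop, so pressing the cap 12 mm below its starting height brings it to about 0.009; after that the cap stays about 10 mm proud of the timer. It does not spring back: it stays where it is pushed. It starts up; beyond 0.005 the timer runs, below 0.002 it is off
- timer_red: the timer with the red key: a loose mid-grey rounded box, 90 (its x) x 66 (its y) x 30 mm high, 0.3 kg, standing on rubber feet; a blank display lies on top at its -x end (towards the robot), the round red key on top at its +x end. Origin: centre of its underside, z up
- key_red_top (a point): centre of the flat top face of the red key, a round upright plunger 40 mm in diameter that stands 20 mm above the timer's top (50 mm above the worktop) when up, 18 mm towards +x from the timer's centre; the point moves down with the key. The cap is sprung on its plunger: it gives 1 mm per 1.5 N (at most 8 mm) and comes back when let go
- key_red (a joint): how far the red key is pressed in, m, without the give of its cap: 0 up, 0.010 at the stop. About 3 N starts it, rising to about 5 N at the stop, so pressing the cap 12 mm below its starting height brings it to about 0.009; after that the cap stays about 10 mm proud of the timer. It does not spring back: it stays where it is pushed. It starts up; beyond 0.005 the timer runs, below 0.002 it is off
- timer_white: the timer with the white key: a loose mid-grey rounded box, 90 (its x) x 66 (its y) x 30 mm high, 0.3 kg, standing on rubber feet; a blank display lies on top at its -x end (towards the robot), the round white key on top at its +x end. Origin: centre of its underside, z up
- key_white_top (a point): centre of the flat top face of the white key, a round upright plunger 40 mm in diameter that stands 20 mm above the timer's top (50 mm above the worktop) when up, 18 mm towards +x from the timer's centre; the point moves down with the key. The cap is sprung on its plunger: it gives 1 mm per 1.5 N (at most 8 mm) and comes back when let go
- key_white (a joint): how far the white key is pressed in, m, without the give of its cap: 0 up, 0.010 at the stop. About 3 N starts it, rising to about 5 N at the stop, so pressing the cap 12 mm below its starting height brings it to about 0.009; after that the cap stays about 10 mm proud of the timer. It does not spring back: it stays where it is pushed. It starts up; beyond 0.005 the timer runs, below 0.002 it is off
- cup_yellow: loose sample cup with blue screw lid, 61 mm in diameter and 63 mm high, 40 g, standing about 105 mm behind (+x of) the centre of the yellow-key timer. Origin: centre of its underside, z up
- cup_green: loose sample cup with blue screw lid, 61 mm in diameter and 63 mm high, 40 g, standing about 105 mm behind (+x of) the centre of the green-key timer. Origin: centre of its underside, z up
- cup_red: loose sample cup with blue screw lid, 61 mm in diameter and 63 mm high, 40 g, standing about 105 mm behind (+x of) the centre of the red-key timer. Origin: centre of its underside, z up
There are look-alikes about, which are no part of the job. Leave any orange look-alike of the timer_red alone. What is shaped like the timer_green but orange is not meant.

How it is judged:
By the outcome, as a careful person would: the job done as asked, in the order asked, and still so for the second after the job is handed in, with the robot touching nothing.
It also fails if it takes over 48 s, if anything falls off the work surface, if the arm or the gripper's body presses on something with over 40 N, if the wrist force passes 120 N, or if a joint passes its speed limit or range.

## Working session

There is one attempt and no reset: what is moved stays moved. The work goes in short steps, Python scripts to look and compute and a shell command to move; the robot and the scene stay as the last step left them, time stands still between calls to the robot, and variables do not carry over. Pictures are saved under pics/ and viewed, at most 10 in all, crops included, and the job is handed in when it is done.

```bash
mkdir -p pics; ls; python3 - <<'E'
from plant import robot
import cv2,numpy as np,pickle
s=robot.read_state();print({k:np.round(v,4) for k,v in s.items()})
d={}
for n in("top","side"):
    c=robot.read_camera(n);d[n]=c
    cv2.imwrite(f"pics/{n}0.png",c["color"][:,:,::-1])
    print(n,c["intrinsics"],c["k1"],np.round(c["pose"],4))
pickle.dump(d,open("cam0.pkl","wb"))
E
```

```text
pics
{'t': np.float64(0.0), 'q': array([-1.3554,  0.1311,  1.4893,  0.    ,  1.523 , -0.0854]), 'dq': array([-0.0025, -0.0002,  0.0001,  0.0001,  0.0022, -0.0009]), 'joint_torque': array([ 7.00000e-04, -5.59836e+01, -4.91757e+01,  7.67000e-02,
        3.57000e-02, -2.00000e-04]), 'tool_pos': array([ 0.1777, -0.5726,  0.3017]), 'orientation': array([-3.1043e+00, -4.7040e-01,  1.0000e-04]), 'force': array([ 0.4754, -1.0195,  0.2679]), 'wrist_torque': array([-0.013 , -0.0027, -0.0483]), 'gripper_force': np.float64(0.0), 'opening': np.float64(0.0932)}
top [[416.62570714   0.         257.89292807]
 [  0.         416.62570714 189.31173389]
 [  0.           0.           1.        ]] -0.14462438119529772 [[-0.0087 -0.9991  0.0406  0.5158]
 [-0.9998  0.008  -0.0161  0.0171]
 [ 0.0158 -0.0407 -0.999   1.2481]
 [ 0.      0.      0.      1.    ]]
side [[439.31258373   0.         261.35117543]
 [  0.         439.31258373 185.4635103 ]
 [  0.           0.           1.        ]] -0.07663768660126487 [[-0.8218 -0.2342  0.5194 -0.0713]
 [-0.5697  0.3466 -0.7452  0.908 ]
 [-0.0055 -0.9083 -0.4183  0.5893]
 [ 0.      0.      0.      1.    ]]
```

View pics/top0.png

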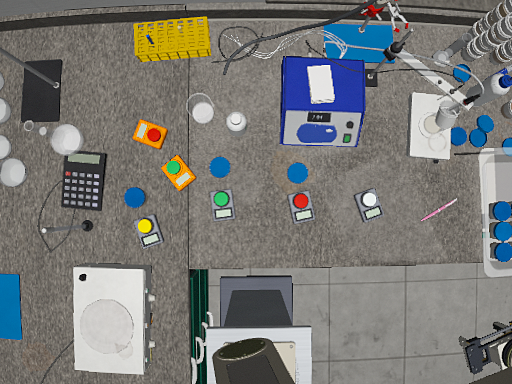

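View pics/side0.png

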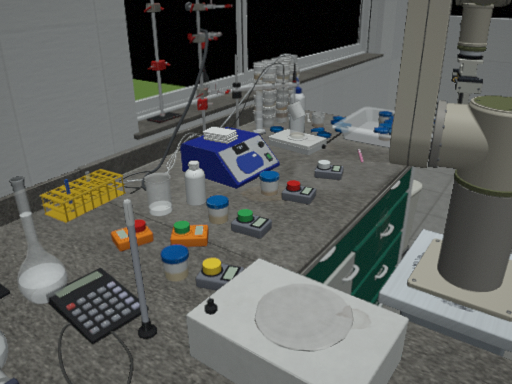

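Top view: yellow key at (146,226), green (221,199), red (301,201), white (369,199). The orange decoys are at (150,134) and (178,170), and a tall rod stands at (87,226). The side view shows the same layout.

```bash
cat >m.py <<'E'
import cv2,numpy as np
def ray(c,uv):
    K=c["intrinsics"];d=(np.array(uv,float)-K[:2,2])/K[0,0];s=d.copy()
    for _ in range(30): s=d/(1+c["k1"]*(s@s))
    return c["pose"][:3,:3]@np.r_[s,1],c["pose"][:3,3]
def at(c,uv,z):
    r,o=ray(c,uv);return o+r*(z-o[2])/r[2]
def tri(cs,uvs):
    A=0;b=0;R=[]
    for c,uv in zip(cs,uvs):
        r,o=ray(c,uv);r/=np.linalg.norm(r);P=np.eye(3)-np.outer(r,r);A=A+P;b=b+P@o
    return np.linalg.solve(A,b)
def proj(c,p):
    q=np.linalg.inv(c["pose"])@np.r_[p,1];s=q[:2]/q[2];s=s*(1+c["k1"]*(s@s));return c["intrinsics"][:2,:2]@s+c["intrinsics"][:2,2]
def blob(c,uv,hue,w=13):
    hsv=cv2.cvtColor(c["color"],cv2.COLOR_RGB2HSV).astype(int)
    h,s,v=hsv[...,0],hsv[...,1],hsv[...,2]
    m=(abs((h-hue+90)%180-90)<8)&(s>130)&(v>60) if hue is not None else (s<40)&(v>170)
    y,x=np.nonzero(m);k=(abs(x-uv[0])<w)&(abs(y-uv[1])<w);x,y=x[k],y[k]
    return (x.mean(),y.mean()),len(x),(x.min(),x.max(),y.min(),y.max())
E
python3 - <<'E'
import pickle,numpy as np
from m import *
d=pickle.load(open("cam0.pkl","rb"));t,s=d["top"],d["side"]
for n,hue,a,b in(("yel",29,(146,226),(212,266)),("gre",65,(221,199),(246,215)),("red",0,(301,201),(293,186)),("whi",None,(369,199),(323,164))):
    A,B=blob(t,a,hue),blob(s,b,hue)
    print(n,A,B[:2],at(t,A[0],.05).round(4),at(s,B[0],.046).round(4),tri((t,s),(A[0],B[0])).round(4))
for n,uv,z in(("rod",(87,226),0),("cupY",(135,197),.063),("cupG",(220,167),.063),("cupR",(297,173),.063),("dispY",(150,239),.03),("dispG",(223,213),.03),("dispR",(304,215),.03),("scaleTR",(150,265),.08),("centL",(281,145),.15),("rodtri",0,0),("boxfront",(283,143),0)):
    if uv: print(n,at(t,uv,z).round(3))
print("rod top",tri((t,s),((43,230),(129,203))).round(3),"hotplate corner",tri((t,s),((150,265),(359,377))).round(3))
E
```

```text
yel ((np.float64(144.4367088607595), np.float64(225.64556962025316)), 158, (np.int64(138), np.int64(151), np.int64(219), np.int64(232))) ((np.float64(211.4857142857143), np.float64(266.13928571428573)), 280) [0.462  0.3268 0.05  ] [0.4579 0.3356 0.046 ] [0.4623 0.3297 0.0407]
gre ((np.float64(220.75316455696202), np.float64(198.46835443037975)), 158, (np.int64(214), np.int64(227), np.int64(192), np.int64(205))) ((np.float64(244.7125), np.float64(215.175)), 160) [0.539  0.1049 0.05  ] [0.5345 0.1148 0.046 ] [0.54   0.1061 0.0404]
red ((np.float64(300.53416149068323), np.float64(200.527950310559)), 161, (np.int64(294), np.int64(307), np.int64(194), np.int64(207))) ((np.float64(293.03937007874015), np.float64(185.1496062992126)), 127) [ 0.5312 -0.1249  0.05  ] [ 0.5269 -0.1142  0.046 ] [ 0.5322 -0.1255  0.0404]
whi ((np.float64(369.59893048128345), np.float64(201.10695187165774)), 187, (np.int64(358), np.int64(379), np.int64(193), np.int64(211))) ((np.float64(323.9189189189189), np.float64(161.67567567567568)), 37) [ 0.5275 -0.328   0.05  ] [ 0.5382 -0.3338  0.046 ] [ 0.5305 -0.326   0.0506]
rod [0.459 0.519 0.   ]
cupY [0.545 0.351 0.063]
cupG [0.629 0.106 0.063]
cupR [ 0.61  -0.114  0.063]
dispY [0.422 0.316 0.03 ]
dispG [0.497 0.1   0.03 ]
dispR [ 0.489 -0.137  0.03 ]
scaleTR [0.352 0.304 0.08 ]
centL [ 0.678 -0.063  0.15 ]
boxfront [ 0.706 -0.08   0.   ]
rod top [0.46  0.52  0.274] hotplate corner [ 0.225  0.32  -0.129]
```

```bash
python3 - <<'E'
import pickle,cv2,numpy as np
d=pickle.load(open("cam0.pkl","rb"))
a=d["top"]["color"][120:290,60:260,::-1]
cv2.imwrite("pics/crop.png",cv2.resize(a,None,fx=4,fy=3.5,interpolation=2)[:598])
E
```

```text
(no output)
```

View pics/crop.png

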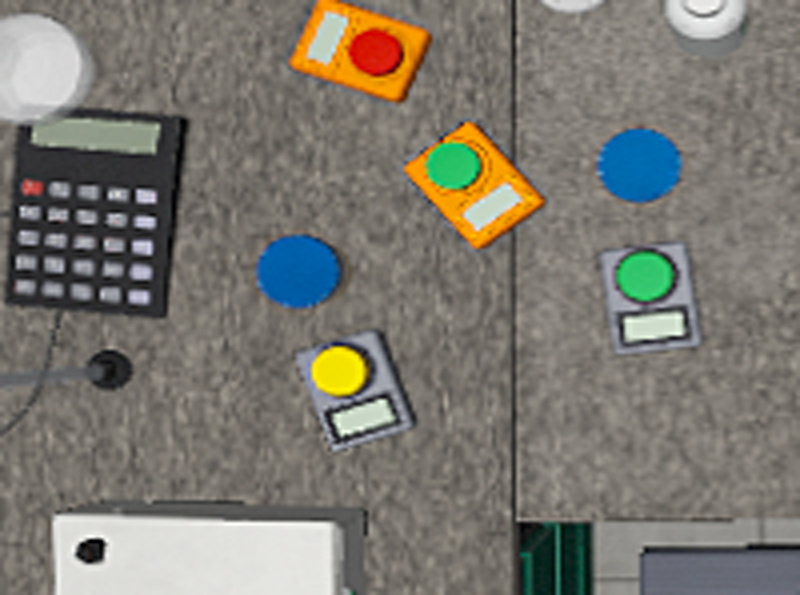

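The crop confirms the grey yellow-key and green-key timers, with both orange look-alikes separate from them. Top-view positions at z = 0.05 agree with the given sizes (cups are about 85 mm beyond the keys). I'll shut the gripper, square the tool to world axes and start inward.

```bash
python3 -m jog '0 0 0 0 5.75; 0 0 0 0 5.75; 0 0 0 0 5.75; 0 .025 -.03 0 0; 0 .025 -.03 0 0; 0 .025 -.03 0 0; 0 .025 -.03 0 0; 0 .025 -.03 0 0; 0 .025 -.03 0 0; 0 .025 -.03 0 0' 20
python3 - <<'E'
import pickle
from m import *
d=pickle.load(open("cam0.pkl","rb"));print(tri((d["top"],d["side"]),((150,265),(263,270))))
E
```

```text
t: 0.93
tool_pos: [0.3535, -0.3613, 0.3024]
orientation: [-3.141, 0.001, 0.0]
force: [0.0, -0.4, 0.3]
opening: 0.0308
gripper_force: 0.0
[0.34808253 0.30667339 0.06352612]
```

```bash
python3 -m jog '0 .011 -.034 0 0; 0 .011 -.034 0 0; 0 .011 -.034 0 0; 0 .011 -.034 0 0; 0 .011 -.034 0 0; 0 .011 -.034 0 0; 0 .011 -.034 0 0; 0 .011 -.034 0 0; 0 .011 -.034 0 0; 0 .01 -.034 0 0'
python3 -m jog '0 0 -.034 0 0; 0 0 -.034 0 0; 0 0 -.034 0 0; 0 0 -.034 0 0; 0 0 -.034 0 0; 0 0 -.034 0 0; 0 0 -.034 0 0; 0 0 -.034 0 0; 0 0 -.034 0 0; 0 0 -.034 0 0'
```

```text
t: 1.77
tool_pos: [0.462, -0.0213, 0.3025]
orientation: [-3.142, 0.0, 0.0]
force: [0.2, -0.3, -0.8]
opening: 0.0005
gripper_force: 0.0
t: 2.6
tool_pos: [0.4615, 0.3186, 0.3022]
orientation: [3.141, -0.0, -0.001]
force: [-0.0, 0.4, 0.2]
opening: 0.0003
gripper_force: 0.0
```

```bash
python3 -m jog '0 0 -.004 .02 0; 0 0 -.004 .02 0; 0 0 0 .02 0; 0 0 0 .02 0; 0 0 0 .02 0; 0 0 0 .02 0; 0 0 0 .018 0; 0 0 0 .01 0; 0 0 0 0 0; 0 0 0 0 0'
python3 - <<'E'
from plant import robot
import cv2,numpy as np
from m import *
a,b=robot.read_camera("top"),robot.read_camera("side")
s=robot.read_state();tip=s["tool_pos"]-[0,0,.084];print(s["tool_pos"],[proj(c,tip) for c in(a,b)],[proj(c,[.462,.327,.05]) for c in(a,b)])
A=a["color"][160:290,80:210];B=b["color"][190:320,150:280]
cv2.imwrite("pics/y1.png",cv2.resize(np.hstack([A,B]),None,fx=3,fy=3,interpolation=2)[:,:,::-1])
E
```

```text
t: 3.43
tool_pos: [0.4617, 0.3247, 0.1544]
orientation: [3.141, -0.0, -0.002]
force: [0.4, 0.5, -0.4]
opening: 0.0007
gripper_force: 0.0
[0.46277825 0.32525438 0.15618823] [array([142.97122199, 225.7405437 ]), array([212.23487133, 252.79075391])] [array([144.35211505, 225.66039625]), array([212.54922155, 262.01196787])]
```

View pics/y1.png

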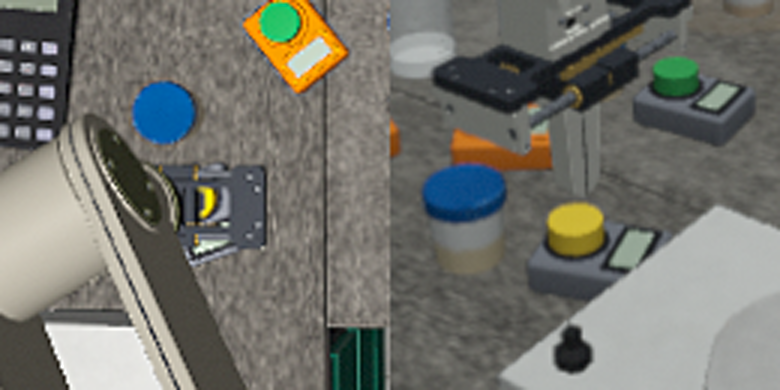

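The side crop shows the fingertips at about (213,253), directly over the yellow key, whose top is at about (213,262); the top crop agrees. Pressing gently now.

```bash
python3 -m jog '0 0 0 .006 0; 0 0 0 .006 0; 0 0 0 .004 0; 0 0 0 .003 0; 0 0 0 .002 0; 0 0 0 0 0; 0 0 0 0 0'
python3 -m jog '0 0 0 .002 0; 0 0 0 .002 0; 0 0 0 .002 0;0 0 0 0 0; 0 0 0 0 0'
python3 -m jog '0 0 0 .002 0; 0 0 0 .002 0; 0 0 0 0 0; 0 0 0 0 0'
```

```text
t: 4.12
tool_pos: [0.4619, 0.3248, 0.1337]
orientation: [3.141, -0.0, -0.001]
force: [-0.6, -1.0, 0.6]
opening: 0.0005
gripper_force: 0.4
t: 4.53
tool_pos: [0.4622, 0.325, 0.1279]
orientation: [-3.141, 0.0, -0.001]
force: [0.0, -0.2, 2.5]
opening: 0.0004
gripper_force: 1.5
t: 4.87
tool_pos: [0.4622, 0.325, 0.1238]
orientation: [-3.141, 0.001, -0.001]
force: [0.0, 0.0, 3.1]
opening: 0.0
gripper_force: 1.8
```

```bash
python3 -m jog '0 0 0 .002 0; 0 0 0 .001 0; 0 0 0 0 0; 0 0 0 0 0'; for i in 1 2; do python3 -c "
from plant import robot
robot.read_camera('top');s=robot.read_state();print(s['force'],s['tool_pos'])"; done
```

```text
t: 5.2
tool_pos: [0.4622, 0.325, 0.1209]
orientation: [-3.141, 0.0, -0.001]
force: [-0.1, -0.8, 5.2]
opening: 0.0002
gripper_force: 2.5
[-0.8171499  -0.70453826  5.61518933] [0.46220532 0.32498611 0.120919  ]
[-0.03861006  0.31947402  5.21115355] [0.46220828 0.32495867 0.12093286]
```

About 5.3 N at 13 mm of travel, so the key should be in. Lifting straight up and checking from the side camera.

```bash
python3 -m jog '0 0 0 -.005 0; 0 0 0 -.01 0; 0 0 0 -.02 0; 0 0 0 -.03 0; 0 0 0 -.035 0; 0 .011 .0315 0 0; 0 .011 .0315 0 0; 0 .011 .0315 0 0; 0 .011 .0315 0 0; 0 .011 .0315 0 0'
python3 -m jog '0 .011 .0315 0 0; 0 .011 .0315 0 0; 0 0 0 .03 0;0 0 0 .03 0; 0 0 0 .004 0; 0 0 0 0 0; 0 0 0 0 0'
python3 - <<'E'
from plant import robot
import cv2,numpy as np
from m import *
a,b=robot.read_camera("top"),robot.read_camera("side")
print(robot.read_state()["tool_pos"])
for n,z in(("up",.05),("down",.041)): print(n,proj(b,[.462,.327,z]))
B0=cv2.imread("pics/side0.png")[:,:,::-1]
f=lambda B:B[170:300,150:280]
cv2.imwrite("pics/y2.png",cv2.resize(np.hstack([f(B0),f(b["color"])]),None,fx=3,fy=3,interpolation=2)[:,:,::-1])
E
```

```text
t: 6.13
tool_pos: [0.5169, 0.1659, 0.2213]
orientation: [3.142, 0.0, -0.0]
force: [0.1, 0.1, -0.2]
opening: 0.0005
gripper_force: 0.0
t: 6.72
tool_pos: [0.5389, 0.1047, 0.1576]
orientation: [-3.142, -0.0, 0.001]
force: [0.4, -0.7, 0.4]
opening: 0.0003
gripper_force: 0.0
[0.54003131 0.1049319  0.15899717]
up [212.54922155 262.01196787]
down [212.77822915 265.49905186]
```

View pics/y2.png

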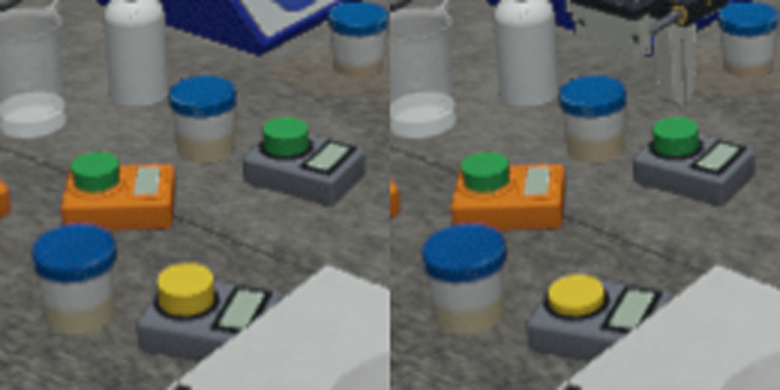

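Before/after side crops: the yellow key is clearly down, with the timer and cup unmoved, and the fingertips are above the green key at (676,100) over (676,125). Pressing green.

```bash
python3 -m jog '0 0 0 .008 0; 0 0 0 .007 0; 0 0 0 .005 0; 0 0 0 .004 0; 0 0 0 .002 0; 0 0 0 .002 0; 0 0 0 .002 0; 0 0 0 0 0; 0 0 0 0 0'
python3 -m jog '0 0 0 .002 0; 0 0 0 .002 0; 0 0 0 .002 0; 0 0 0 .001 0; 0 0 0 0 0; 0 0 0 0 0;0 0 0 0 0'
```

```text
t: 7.57
tool_pos: [0.5388, 0.1044, 0.1267]
orientation: [-3.141, 0.0, 0.001]
force: [-2.3, 0.8, 2.8]
opening: 0.0003
gripper_force: 1.5
t: 8.15
tool_pos: [0.5392, 0.1044, 0.12]
orientation: [-3.142, 0.0, -0.001]
force: [-3.6, 0.6, 6.5]
opening: 0.0007
gripper_force: 3.2
```

```bash
python3 -m jog '0 0 0 -.003 0; 0 0 0 -.008 0; 0 0 0 -.02 0; 0 0 0 -.03 0; 0 0 0 -.04 0; 0 -.001 .033 0 0; 0 -.001 .033 0 0; 0 -.001 .033 0 0; 0 -.001 .033 0 0; 0 -.001 .033 0 0'
python3 -m jog '0 -.001 .033 0 0; 0 -.002 .0315 0 0; 0 0 0 .03 0; 0 0 0 .03 0; 0 0 0 .004 0; 0 0 0 0 0; 0 0 0 0 0'
python3 - <<'E'
from plant import robot
import cv2,numpy as np
from m import *
a,b=robot.read_camera("top"),robot.read_camera("side")
print(robot.read_state()["tool_pos"],robot.read_state()["force"],blob(a,(221,199),65)[:2])
B0=cv2.imread("pics/side0.png")[:,:,::-1]
f=lambda B:B[140:270,200:330]
cv2.imwrite("pics/g2.png",cv2.resize(np.hstack([f(B0),f(b["color"])]),None,fx=3,fy=3,interpolation=2)[:,:,::-1])
E
```

```text
t: 8.98
tool_pos: [0.5337, -0.0622, 0.2211]
orientation: [3.141, 0.0, 0.001]
force: [0.4, -0.4, -0.5]
opening: 0.0006
gripper_force: 0.0
t: 9.57
tool_pos: [0.5311, -0.125, 0.1575]
orientation: [3.141, 0.0, -0.0]
force: [-0.4, -0.3, -0.1]
opening: 0.0006
gripper_force: 0.0
[ 0.53215784 -0.12514008  0.15896118] [-0.39817123  0.4463475   0.16702673] ((np.float64(221.01290322580644), np.float64(198.55483870967743)), 155)
```

View pics/g2.png

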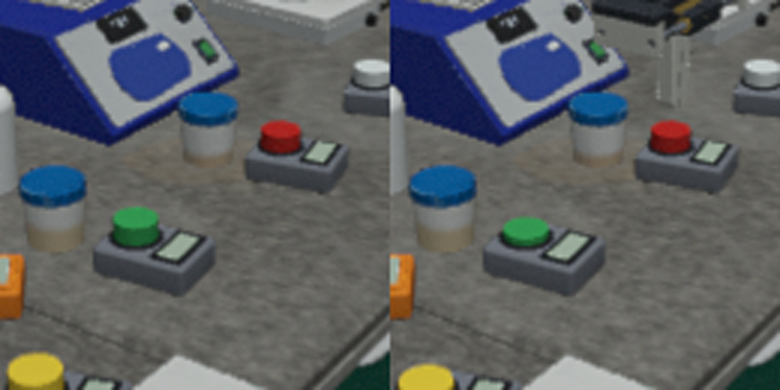

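Green is down and its timer hasn't moved (blob shift 0.3 px). The fingertips at (672,103) are over the red key at (671,130). Pressing red.

```bash
python3 -m jog '0 0 0 .008 0; 0 0 0 .007 0; 0 0 0 .005 0; 0 0 0 .004 0; 0 0 0 .002 0; 0 0 0 .002 0; 0 0 0 .002 0; 0 0 0 0 0; 0 0 0 0 0'
python3 -m jog '0 0 0 .002 0; 0 0 0 .002 0; 0 0 0 .002 0; 0 0 0 0 0; 0 0 0 0 0;0 0 0 0 0'
```

```text
t: 10.42
tool_pos: [0.5308, -0.1251, 0.1268]
orientation: [-3.141, 0.0, 0.0]
force: [-1.7, 1.6, 3.4]
opening: 0.0005
gripper_force: 1.5
t: 10.92
tool_pos: [0.5311, -0.1252, 0.1209]
orientation: [3.142, -0.0, 0.001]
force: [-1.8, 2.3, 5.2]
opening: 0.0005
gripper_force: 2.6
```

```bash
python3 -m jog '0 0 0 -.003 0; 0 0 0 -.008 0; 0 0 0 -.02 0; 0 0 0 -.03 0; 0 0 0 -.04 0; 0 0 0 -.04 0; 0 -.03 0 -.02 0; 0 -.03 0 0 0; 0 0 0 0 0; 0 0 0 0 0'
python3 - <<'E'
from plant import robot
import cv2,numpy as np
from m import *
a,b=robot.read_camera("top"),robot.read_camera("side")
B0=cv2.imread("pics/side0.png")[:,:,::-1]
f=lambda B:B[140:310,150:360]
cv2.imwrite("pics/r2.png",cv2.resize(np.hstack([f(B0),f(b["color"])]),(798,323),interpolation=2)[:,:,::-1])
for n,uv,h in(("y",(146,226),29),("g",(221,199),65),("r",(301,201),0)):print(n,blob(a,uv,h)[:2])
E
```

```text
t: 11.75
tool_pos: [0.4701, -0.1253, 0.2824]
orientation: [3.141, -0.002, 0.002]
force: [0.8, 0.2, -1.2]
opening: 0.0007
gripper_force: 0.0
y ((np.float64(145.0392156862745), np.float64(225.52287581699346)), 153)
g ((np.float64(221.00641025641025), np.float64(198.5)), 156)
r ((np.float64(300.32911392405066), np.float64(200.51898734177215)), 158)
```

View pics/r2.png

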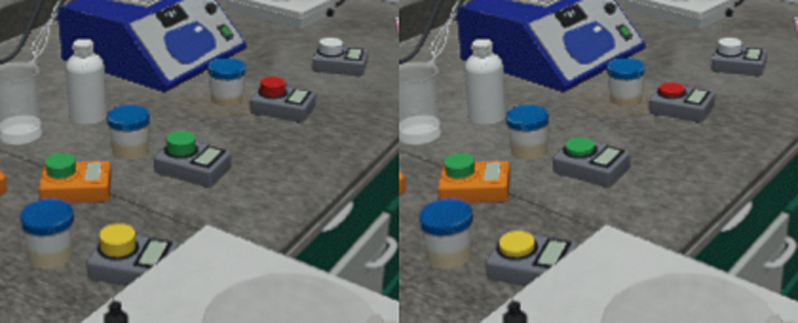

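All three keys are down, the white key is still up, and the timers and cups stand where they were. Handing in.

```bash
python3 -c "
from plant import robot
print(robot.close_job())"
```

```text
the job is handed in; nothing more can be done
None
```

I pressed the yellow, green and red keys in that order; the last pictures show all three down, the white key still up, and the timers and cups unmoved, and I handed the job in at about 12 s.

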